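# Load the brush and hold it level over the carving

### The arm

A 7-joint arm with a two-finger parallel gripper is mounted at the origin on the work surface. World frame = base frame: x ahead of the robot, y to its left, z up, the work surface at z = 0. Lengths are in m, angles in rad, forces in N, time in s.
With the tool pointing down it reaches from about 0.425 to 0.875 m from the base axis. Payload 9.9 kg.
Tool frame: the origin (TCP) lies between the finger pads; the fingertips stand 14 mm ahead of it and the grasp point (between the pads) lies 5 mm behind it (tip_extent is the distance from the TCP to the fingertips, in m); y points along the fingers, z is the direction in which the jaws open and shut, and the axes are right-handed (so a half turn about y gives the same grasp; the last joint's range is limited). The gripper opens to 85 mm and grips with 20 to 120 N. Pads are 22 mm wide; open, the fingers measure 114 mm over their backs; the gripper's body (76 mm by 85 mm) begins 54 mm behind the grasp point. The pads swing forward as they close: fully open they stand 13 mm farther back than shut.
Start: joints at [-1.368, 0.576, 0.025, 1.437, -0.015, 1.129, -0.057], TCP at [0.191, 0.647, 0.245] pointing down, gripper open.
Joint ranges: [-2.76, 2.76], [-0.34, 2.15], [-1.52, 1.57], [0.19, 2.46], [-1.09, 4.23], [0.17, 1.99], [-2.82, 2.82]. Speed limits (rad/s): [2.22, 2.22, 3.01, 3.01, 3.14, 3.14, 3.14].

### API

Orientations are given as a unit quaternion [x, y, z, w].
In Python, from bench import read_state, capture, camera_params, close_job, tip_extent gives the robot as it stands.
- The arm moves only by the shell command python3 -m creep 'ROWS'. ROWS is JSON, a list of rows, each an object of numbers: "x", "y", "z": the shift along the tool's x, y, z in cm; "wx", "wy", "wz": the turn, a rotation vector about the tool's x, y, z in degrees; "gripper": the gripper's target within -1 to 1 (fully open at 1, half-way at 0, shut at -1). A call has 1 to 20 rows; each row is the pose to reach, as a shift and turn from the pose commanded when the call began, along the tool's axes at that moment; what a row does not reach only later rows make up. A row lasts 1/8 s, in which the tool goes at most 62.5 mm and 10.7 degrees, less where a joint would pass 70% of its speed; a pose out of reach is approached as far as the arm can. A call with a gripper value outside its range is refused whole. The fingers move at their own pace and stop on an object; the grip force is fixed at half the most. Time passes only in rows, so rows that repeat a pose let the fingers close. It gives the time, the measured TCP pose, the force and the opening at its end, in the units of the state.
- read_state(): the state, without advancing time (a new reading comes with each control period).
- capture(name): name is "side" or "top"; returns the picture (384x512x3 uint8, red, green, blue); there is no depth.
- camera_params(name): a dict with "vertical_fov" (degrees; the focal length in pixels is half the picture's height over the tangent of half this angle, whatever the lens; pixels are square), "cx", "cy" (the principal point, pixels), "k1" (the pictures are not rectified: a ray, as slopes to the right and down, at radius r is drawn at 1 + k1 r^2 times it, then the intrinsics apply), "R" (3x3) and "t" (3): a world point X has camera coordinates R X + t. Camera axes: x right, y down, z forward; pixel columns grow to the right and rows downward; lengths in m; the calibration is good to about 2 mm. A picture is of the moment at which its call begins. camera_params takes no time and is no camera call.
- close_job(): hands the job in, once; it reports no verdict.
The state is a dict: "clock": time; "joint_pos": joint angles; "qd": joint speeds; "effort": joint torques, N m; "eef_pos": TCP position; "ee_rot": TCP orientation; "contact_force": force on the tool from outside, world axes, zero at the start; "torque": the same for the moment, N m; "width": finger opening in m.
Only numpy, scipy, OpenCV 4.12 (cv2) and the standard library are available. Lean on these libraries where they do the work, as an engineer would, in place of code of your own. Each camera call takes 0.05 s, during which the arm holds its last target.

### The job

Take the round bristle brush from the tool rest, dip the end of its bristles into the open pot, about 2 cm below the rim, then lift it out and hold it level and steady in the air with the bristle tip over the round flower in the middle of the carved panel, about ten centimetres above it. Finish while still holding the brush there in the gripper, resting on nothing. Do not touch the carved panel, do not tip or shove the pot, and leave the chisels, the rubbing stone and the jar where they are.

Things in the scene. Friction and masses are not known exactly. Their poses are not given: they have to be found in the camera images.
- brush: Round brush, 260 mm, 65 g, lying level in any one slot of the rest. Origin on its axis, about midway between the rails, 39 mm above the bench; x runs along the axis to the bristles, y and z may be rolled. Beech handle 18 mm thick, straight from x = -85 to 70 mm, tail end at -110; steel ferrule 22 mm thick to 104; stiff pale bristles up to 25 mm thick to the tip at 150. Balances near x = 25 mm.
- brush_tip (a point): Centre of the end of the bristles, on the brush's axis, 150 mm in front of the brush's origin along its x.
- rest: Fixed wooden tool rest: two rails 16 mm thick, 235 mm long (its y), 44 mm high, at x = -55 and 55 mm; 94 mm free between them but for 12 mm high runners at y = -105 and 105. Slots in both rails at y = -75, 0, 75 mm, 25 mm wide, floor 30 mm above the bench, hold the brush and two chisels in any order, along its x, bristles and blades to +x. Origin: centre of its underside, on the bench.
- pot: Small open brown stoneware pot, loose, 0.45 kg, empty: 65 mm high, 100 mm across at its belly, mouth 86 mm across inside, walls 5 mm, inner floor 6 mm above its underside. Origin: centre of its underside, z up.
- panel: Carved grey brick panel lying face up on two battens, fixed: 200 mm along its x, 240 mm along its y; its flat ground is 60 mm above the bench, the moulded border 72 mm. In the middle is a round flower, 112 mm across, rising to 85 mm above the bench. Origin: centre of the underside of the battens, on the bench.
- flower (a point): Centre of the round flower on the panel, at its highest point, 85 mm above the bench; its z is up.
- flat_chisel: Bystander: all-steel chisel with flat blade, 211 mm long, 16 mm bar, lying in a slot of the rest. Origin on its axis, 38 mm above the bench; x towards the blade.
- point_chisel: Bystander: all-steel pointed chisel, 210 mm long, 16 mm bar, lying in a slot of the rest. Origin on its axis, 38 mm above the bench; x towards the point.
- rub_stone: Bystander: dark rubbing stone, 45 x 110 x 28 mm, flat on the bench, long side along its y. Origin: centre of its underside.
- jar: Bystander: closed amber glass jar with a steel lid, 64 mm across, 95 mm high. Origin: centre of its underside.
Not all that is in view belongs to the job. There is more than one size of the pot; the job needs the middle-sized.

How it is judged:
By the outcome, as a careful person would: the job done as asked, in the order asked, and still so for the second after the job is handed in, while the arm keeps its last pose, push and grip.
It also fails if it takes over 45 s, if anything falls off the work surface, if the arm or the gripper's body presses on something with over 40 N, if the wrist force passes 120 N, or if a joint passes its speed limit or range.

## Working session

There is one attempt and no reset: what is moved stays moved. The work goes in short steps, Python scripts to look and compute and a shell command to move; the robot and the scene stay as the last step left them, time stands still between calls to the robot, and variables do not carry over. Pictures are saved under pics/ and viewed, and the job is handed in when it is done.

```bash
ls; mkdir -p pics
python3 - <<'E'
from bench import *
import cv2
s=read_state(); print({k:s[k] for k in ('clock','eef_pos','ee_rot','width','contact_force')}, tip_extent if not callable(tip_extent) else tip_extent())
for n in("side","top"):
    p=camera_params(n); print(n,p)
    cv2.imwrite(f"pics/{n}0.png",cv2.resize(capture(n)[:,:,::-1],None,fx=1.5,fy=1.5,interpolation=cv2.INTER_CUBIC))
E
```

```text
pics
{'clock': 0.0, 'eef_pos': array([0.19082564, 0.64701368, 0.24445142]), 'ee_rot': array([ 0.70043387, -0.10109556,  0.10099489, -0.69926541]), 'width': 0.08569768340776665, 'contact_force': array([-0.63904478,  0.07334549, -0.26707918])} 0.014
side {'vertical_fov': 48.205677671344795, 'cx': 265.8255886376849, 'cy': 199.3409453953743, 'k1': -0.11702841435870985, 'R': array([[ 0.93243501, -0.36124515,  0.0081788 ],
       [-0.26264012, -0.69311675, -0.67127441],
       [ 0.24816349,  0.62377168, -0.7411638 ]]), 't': array([-0.45879705,  0.21822775,  1.15460655])}
top {'vertical_fov': 46.6547542391433, 'cx': 252.96841308653714, 'cy': 184.75460452151253, 'k1': 0.0023131597023948506, 'R': array([[-0.05282589, -0.99858949, -0.00533459],
       [-0.97513876,  0.05273511, -0.21522875],
       [ 0.21520649, -0.00616769, -0.97654909]]), 't': array([0.05396731, 0.51651942, 1.12315417])}
```

View pics/side0.png

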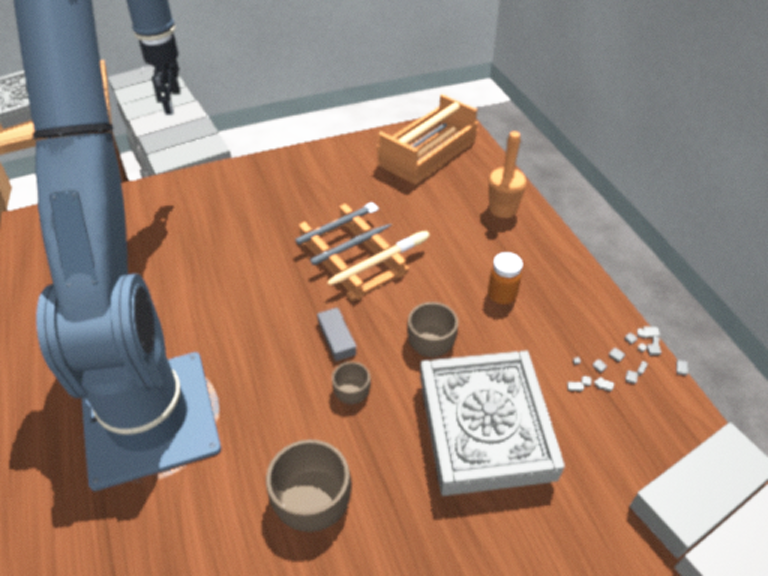

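View pics/top0.png

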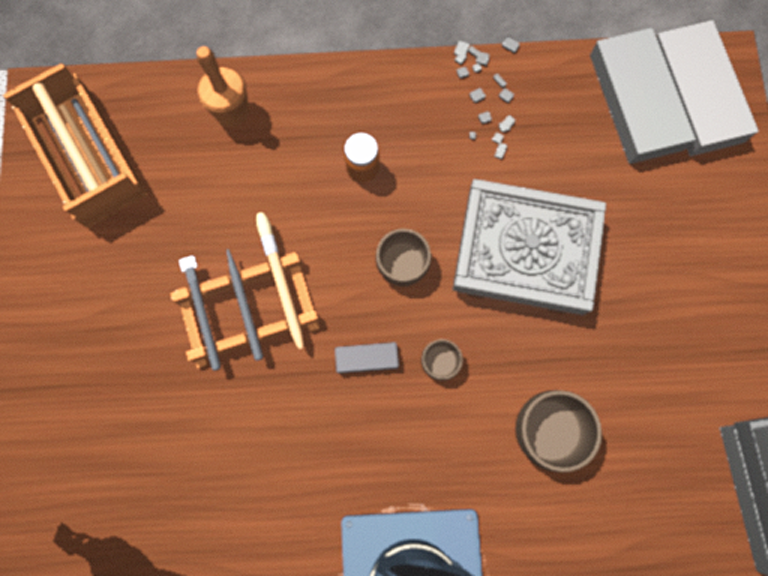

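The side view shows the brush from tail (332,280) to tip (428,237), the middle pot at (433,330) and the flower at (488,413). In the top view the brush runs from (299,345) to (262,214), with the middle pot at (404,257) and the flower at (531,244). These are pixels in the 1.5x pictures. Next I'll zoom in.

```bash
cat > h.py <<'E'
import numpy as np, cv2
from bench import *
from scipy.optimize import least_squares
P={n:camera_params(n) for n in("side","top")}
def proj(n,X):
    p=P[n]; c=np.atleast_2d(X)@np.array(p["R"]).T+p["t"]; s=c[:,:2]/c[:,2:]
    r2=(s**2).sum(1,keepdims=True); s=s*(1+p["k1"]*r2); f=192/np.tan(np.radians(p["vertical_fov"]/2))
    return s*f+[p["cx"],p["cy"]]
def tri(us,ut):
    return (lambda r:(r.x,np.abs(r.fun).max()))(least_squares(lambda X:np.r_[proj("side",X)[0]-us,proj("top",X)[0]-ut],[.6,0,.05]))
def onplane(n,u,z):
    r=least_squares(lambda q:proj(n,[q[0],q[1],z])[0]-u,[.6,0]); return r.x
def crop(n,img,x0,y0,w,h,k,name):
    cv2.imwrite("pics/"+name,cv2.resize(img[y0:y0+h,x0:x0+w,::-1],None,fx=k,fy=k,interpolation=cv2.INTER_CUBIC))
E
python3 - <<'E'
from h import *
t=capture("top"); s=capture("side")
np.save("t0.npy",t); np.save("s0.npy",s)
crop("top",t,110,130,190,125,4,"t1.png"); crop("side",s,195,125,200,140,4,"s1.png")
crop("side",s,270,225,110,110,5,"s2.png"); crop("top",t,295,115,115,100,5,"t2.png")
E
```

```text
(no output)
```

View pics/t1.png

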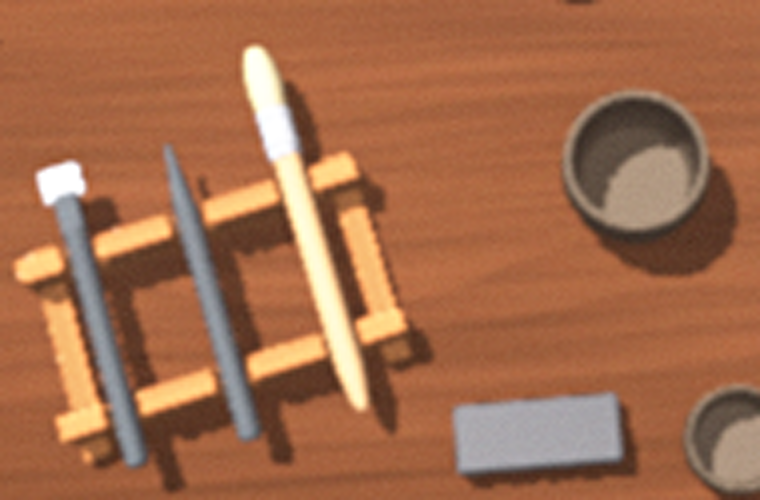

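View pics/s1.png

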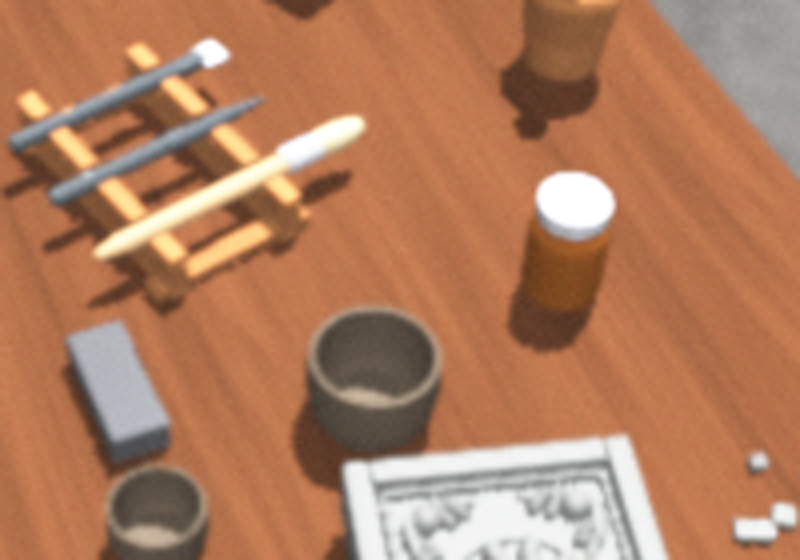

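View pics/s2.png

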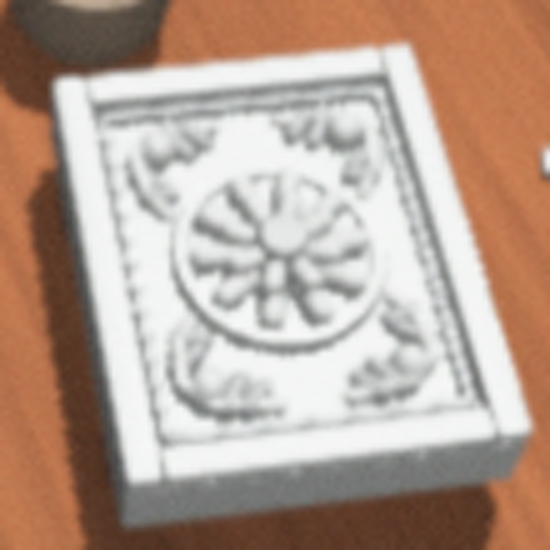

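View pics/t2.png

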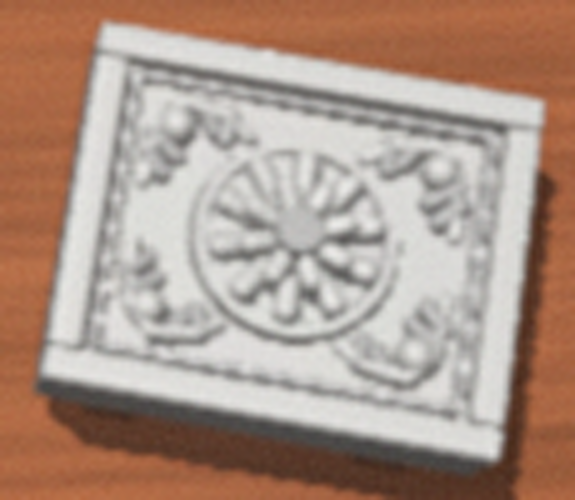

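```bash
cat > m.py <<'E'
from h import *
f=lambda c,o,k:(np.array(c)+.5)/k-.5+np.array(o)
T1=lambda *c:f(c,(110,130),4); S1=lambda *c:f(c,(195,125),4)
S2=lambda *c:f(c,(270,225),5); T2=lambda *c:f(c,(295,115),5)
if __name__=="__main__":
    d={"tip":(S1(364,122),T1(256,46)),"tail":(S1(96,254),T1(363,409)),"ferB":(S1(291,160),T1(285,156)),"ferF":(S1(323,141),T1(271,107)),
     "potrim":(S1(375,360),T1(636,163)),"flower":(S2(286,237),T2(299,229)),
     "pA":(S2(55,80),T2(40,370)),"pB":(S2(410,45),T2(105,22)),"pC":(S2(530,430),T2(545,105)),"pD":(S2(128,487),T2(500,455)),
     "jarlid":(S1(575,203),f((361,150),(0,0),1.5))}
    R={k:tri(*v) for k,v in d.items()}
    for k,(x,e) in R.items(): print(k,x.round(4),round(e,2))
    a=R["tip"][0]-R["tail"][0]; print(np.linalg.norm(a),np.degrees(np.arctan2(a[1],a[0])),np.degrees(np.arcsin(a[2]/np.linalg.norm(a))))
    print("mid plane39", [ (onplane(n,u,.039)).round(4) for k in("tip","tail","ferB","ferF") for n,u in zip(("side","top"),d[k])])
E
python3 m.py
```

```text
tip [0.6548 0.2367 0.0448] 0.13
tail [0.4019 0.1705 0.044 ] 0.33
ferB [0.5791 0.2186 0.0409] 0.76
ferF [0.6121 0.227  0.0446] 0.37
potrim [ 0.5546 -0.0173  0.0603] 0.02
flower [ 0.5639 -0.2425  0.0801] 0.17
pA [ 0.4966 -0.1022  0.0705] 0.63
pB [ 0.6867 -0.1518  0.0727] 0.2
pC [ 0.6269 -0.3817  0.0749] 0.01
pD [ 0.438  -0.3357  0.0705] 1.05
jarlid [0.7457 0.0475 0.0926] 0.2
0.26136387400378497 14.67796703782756 0.17409339004670002
mid plane39 [array([0.657 , 0.2425]), array([0.657 , 0.2377]), array([0.4019, 0.1752]), array([0.4033, 0.171 ]), array([0.5827, 0.2207]), array([0.5778, 0.2191]), array([0.6159, 0.2328]), array([0.6129, 0.2281])]
```

```bash
cat >> h.py <<'E'
from scipy.spatial.transform import Rotation as Ro
def rel(p,R,p0,R0):
    "target TCP p,R -> shift cm and rotvec deg in tool axes of p0,R0"
    return (R0.T@(np.array(p)-p0)*100).round(2), np.degrees(Ro.from_matrix(R0.T@R).as_rotvec()).round(2)
def down(psi,pitch=0,flip=1):
    "tool R with x=flip*brush axis; brush yaw psi, tip down pitch (deg)"
    a,b=np.radians([psi,pitch]); ax=np.array([np.cos(a)*np.cos(b),np.sin(a)*np.cos(b),-np.sin(b)])
    y=np.array([-np.cos(a)*np.sin(b),-np.sin(a)*np.sin(b),-np.cos(b)]); x=flip*ax
    return np.c_[x,y,np.cross(x,y)]
E
python3 - <<'E'
from m import *
s=read_state(); R=Ro.from_quat(s["ee_rot"]).as_matrix(); print(R.round(3))
for n,u in (("side",S1(375,360)),("top",T1(636,163))): print(n,onplane(n,u,.065))
for n,u in (("side",S2(286,237)),("top",T2(299,229))): print(n,onplane(n,u,.085))
# pot rim overlay & brush overlay
t=np.load("t0.npy").copy(); si=np.load("s0.npy").copy()
th=np.linspace(0,2*np.pi,60)
def ov(n,img,k=4):
    big=cv2.resize(img,None,fx=k,fy=k,interpolation=cv2.INTER_CUBIC)
    def pl(X,c): cv2.polylines(big,[np.round((proj(n,X)+.5)*k-.5).astype(int)],False,c,1)
    c=np.array([.557,-.0175]); 
    for r,z in((.043,.065),(.048,.065)): pl(np.c_[c[0]+r*np.cos(th),c[1]+r*np.sin(th),0*th+z],(0,255,0))
    a=np.radians(14.7);u=np.array([np.cos(a),np.sin(a),0]);v=np.array([-u[1],u[0],0]);o=np.array([.511,.1995,.0395])
    pl(np.array([o-.11*u,o+.15*u]),(255,0,0))
    for x in(-.055,-.008,.07,.104): pl(np.array([o+x*u-.011*v,o+x*u+.011*v]),(255,0,255))
    return big
b=ov("top",t); cv2.imwrite("pics/to.png",b[520:1020,440:1200,::-1])
b=ov("side",si); cv2.imwrite("pics/so.png",b[500:1000,780:1580,::-1])
E
```

```text
[[ 0.959 -0.     0.283]
 [-0.283 -0.001  0.959]
 [ 0.    -1.    -0.001]]
side [ 0.55278122 -0.02082626]
top [ 0.55346198 -0.0170961 ]
side [ 0.56155291 -0.2451228 ]
top [ 0.56309024 -0.24144805]
```

View pics/to.png

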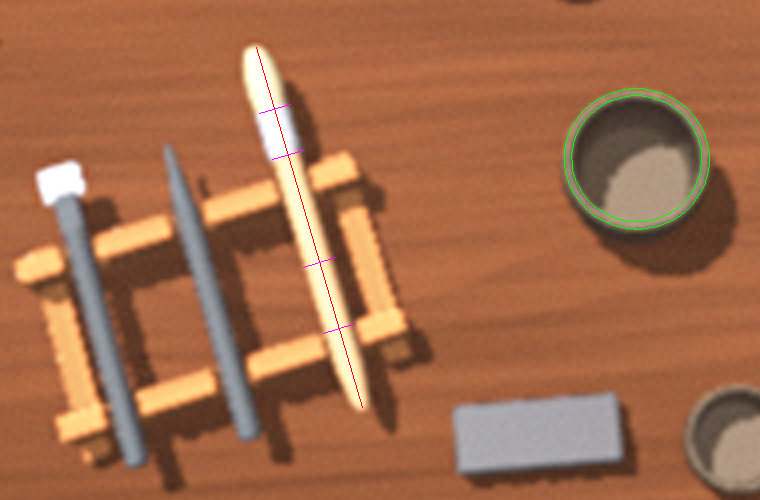

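View pics/so.png

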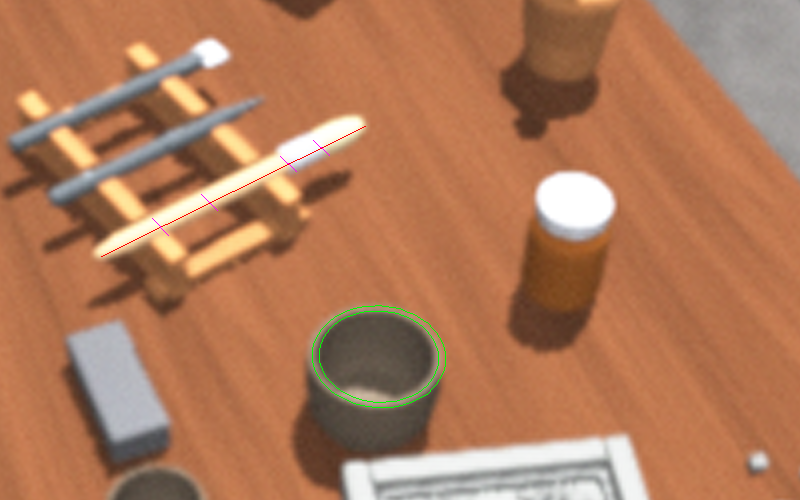

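Run:
```python
from h import *
s=read_state(); R=Ro.from_quat(s["ee_rot"]).as_matrix()
print(rel([.5323,.2056,.15],down(14.7),s["eef_pos"],R))
```

```text
(array([ 45.24,   9.51, -32.69]), array([ 6.000e-02, -3.113e+01, -1.000e-02]))
```

```bash
python3 -m creep '[{"x":2,"y":0.4,"z":-1.5,"wy":-1.5,"gripper":0.3},{"x":6,"y":1.2,"z":-4.4,"wy":-4,"gripper":0.3},{"x":10,"y":2,"z":-7.3,"wy":-7,"gripper":0.3},{"x":14,"y":3,"z":-10.2,"wy":-10,"gripper":0.3},{"x":18,"y":3.8,"z":-13,"wy":-13,"gripper":0.3},{"x":22,"y":4.6,"z":-16,"wy":-16,"gripper":0.3},{"x":26,"y":5.5,"z":-18.8,"wy":-19,"gripper":0.3},{"x":30,"y":6.3,"z":-21.7,"wy":-22,"gripper":0.3},{"x":34,"y":7.2,"z":-24.6,"wy":-24.5,"gripper":0.3},{"x":38,"y":8,"z":-27.5,"wy":-27,"gripper":0.3},{"x":41.5,"y":8.7,"z":-30,"wy":-29,"gripper":0.3},{"x":44,"y":9.2,"z":-31.8,"wy":-30.5,"gripper":0.3},{"x":45.2,"y":9.5,"z":-32.7,"wy":-31.1,"gripper":0.3},{"x":45.2,"y":9.5,"z":-32.7,"wy":-31.1,"gripper":0.3},{"x":45.2,"y":9.5,"z":-32.7,"wy":-31.1,"gripper":0.3}]'
python3 - <<'E'
from h import *
s=read_state(); R=Ro.from_quat(s["ee_rot"]).as_matrix()
print(s["clock"],s["joint_pos"],s["width"]); print(R.round(3)); print(rel([.5323,.2056,.035],down(14.7),s["eef_pos"],R))
t=capture("top"); si=capture("side")
crop("top",t,90,80,190,140,4,"t3.png"); crop("side",si,150,50,200,150,4,"s3.png")
E
```

```text
0.2 [-1.36778239  0.57621853  0.02485501  1.43757543 -0.01500172  1.12898907
 -0.05652395] 0.08529551067851927
[[ 0.959 -0.     0.283]
 [-0.283 -0.001  0.959]
 [ 0.    -1.    -0.001]]
(array([ 45.24,  21.01, -32.68]), array([ 6.000e-02, -3.113e+01, -1.000e-02]))invalid input
```

View pics/t3.png

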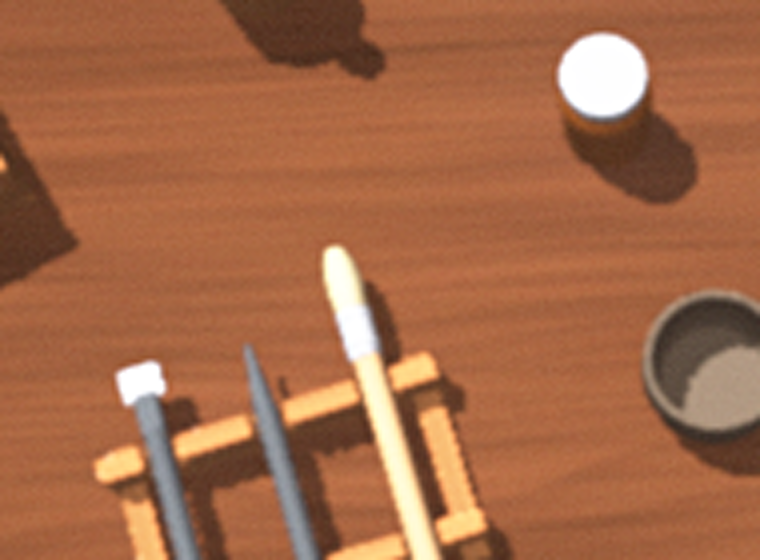

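View pics/s3.png

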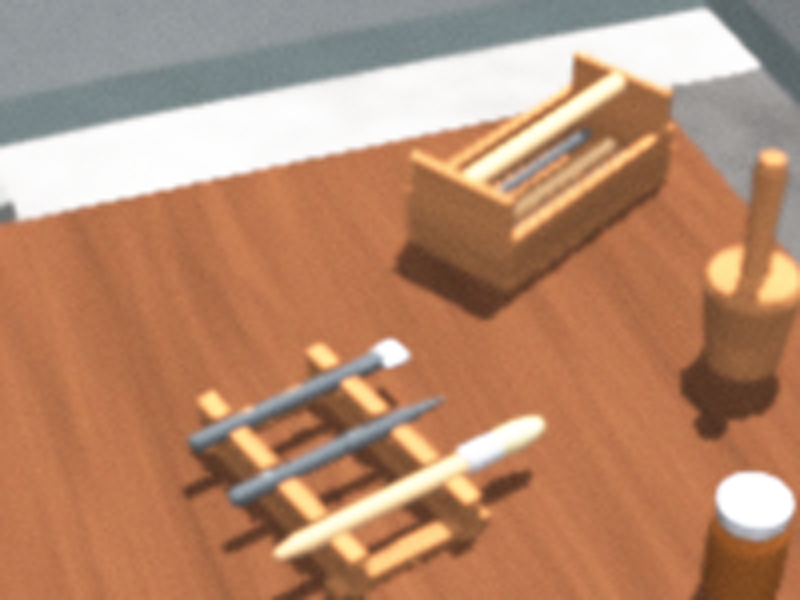

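The arm didn't move because the call was refused as "invalid input". The pictures show the same scene as before, with the brush still in its slot at top crop (380,400). The likely cause is that every key must be present in each row.

```bash
python3 -m creep '[{"x":2,"y":0.4,"z":-1.5,"wx":0,"wy":-1.5,"wz":0,"gripper":0.3}]'; python3 -m creep --help | head -20
```

```text
clock: 0.42
eef_pos: [0.2041, 0.6285, 0.241]
ee_rot: [-0.701, 0.091, -0.09, 0.702]
contact_force: [1.1, -0.1, -1.3]
width: 0.0701invalid input: not JSON, or not a number
```

```bash
cat > st.py <<'E'
from h import *
import sys
def st():
    s=read_state(); return s,np.array(s["eef_pos"]),Ro.from_quat(s["ee_rot"]).as_matrix()
E
python3 - <<'E'
from st import *
s,p,R=st(); print(s["clock"],rel([.5323,.2056,.15],down(14.7),p,R))
E
```

```text
0.425 (array([ 42.5 ,   9.03, -32.56]), array([ -0.05, -29.43,  -0.06]))
```

```bash
python3 -m creep '[{"x":3,"y":0.6,"z":-2.3,"wx":0,"wy":-2,"wz":0,"gripper":0.3},{"x":7,"y":1.5,"z":-5.4,"wx":0,"wy":-5,"wz":0,"gripper":0.3},{"x":11,"y":2.3,"z":-8.4,"wx":0,"wy":-8,"wz":0,"gripper":0.3},{"x":15,"y":3.2,"z":-11.5,"wx":0,"wy":-10.5,"wz":0,"gripper":0.3},{"x":19,"y":4,"z":-14.6,"wx":0,"wy":-13,"wz":0,"gripper":0.3},{"x":23,"y":4.9,"z":-17.6,"wx":0,"wy":-16,"wz":0,"gripper":0.3},{"x":27,"y":5.7,"z":-20.7,"wx":0,"wy":-19,"wz":0,"gripper":0.3},{"x":31,"y":6.6,"z":-23.7,"wx":0,"wy":-22,"wz":0,"gripper":0.3},{"x":35,"y":7.4,"z":-26.8,"wx":0,"wy":-24.5,"wz":0,"gripper":0.3},{"x":38.5,"y":8.2,"z":-29.5,"wx":0,"wy":-27,"wz":0,"gripper":0.3},{"x":41,"y":8.7,"z":-31.4,"wx":0,"wy":-28.7,"wz":0,"gripper":0.3},{"x":42.3,"y":9,"z":-32.4,"wx":0,"wy":-29.4,"wz":0,"gripper":0.3},{"x":42.3,"y":9,"z":-32.4,"wx":0,"wy":-29.4,"wz":0,"gripper":0.3},{"x":42.3,"y":9,"z":-32.4,"wx":0,"wy":-29.4,"wz":0,"gripper":0.3}]'
python3 - <<'E'
from st import *
s,p,R=st()
print(s["clock"],s["joint_pos"],s["width"]); print(R.round(3)); print(rel([.5323,.2056,.035],down(14.7),p,R))
t=capture("top"); si=capture("side")
crop("top",t,90,80,190,140,4,"t4.png"); crop("side",si,150,50,200,150,4,"s4.png")
E
```

```text
clock: 2.17
eef_pos: [0.5306, 0.2063, 0.1514]
ee_rot: [-0.701, -0.089, 0.089, 0.702]
contact_force: [0.3, -0.8, -0.3]
width: 0.0554
2.175 [-0.38923317  0.51999761 -0.09556795  1.83788511  0.06614755  0.78667447
  1.30488402] 0.05539299079661787
[[ 0.968 -0.    -0.25 ]
 [ 0.25   0.001  0.968]
 [-0.    -1.     0.001]]
(array([ 0.15, 11.64, -0.12]), array([-0.04, -0.2 , -0.  ]))
```

View pics/t4.png

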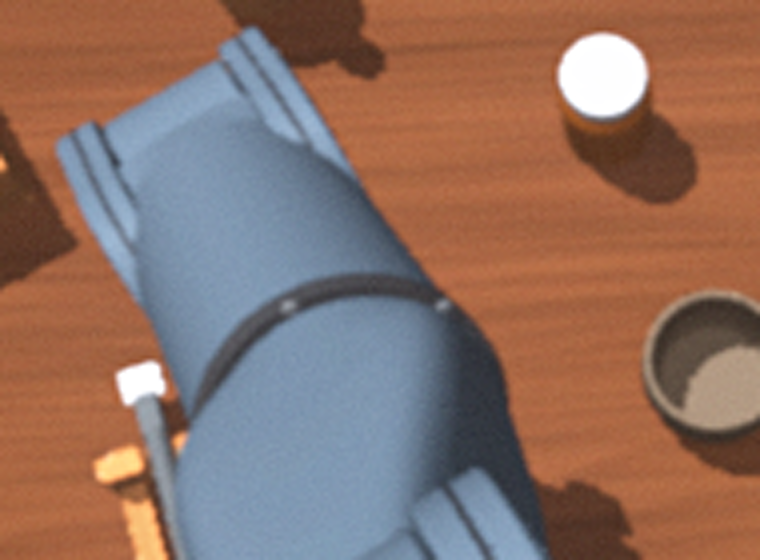

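View pics/s4.png

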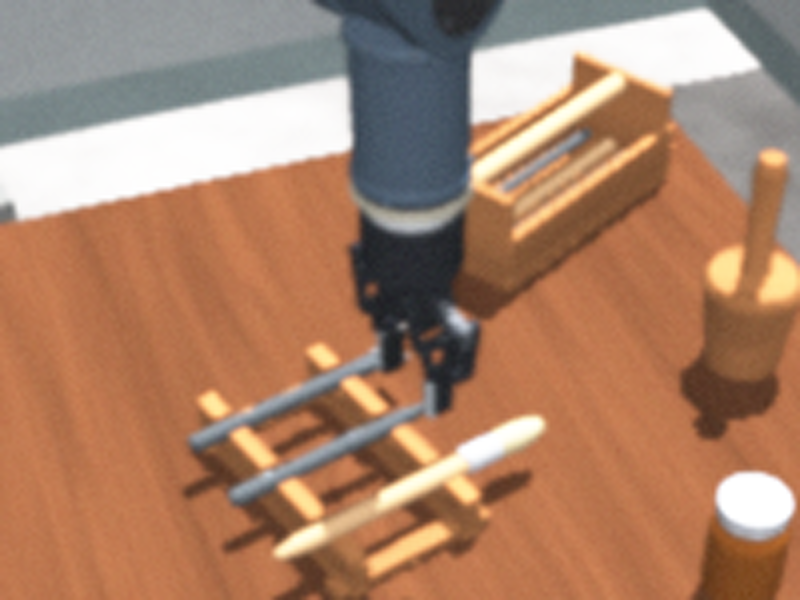

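The gripper hangs above the brush. Side crop shows the fingers at (390,360) and (440,400), and the shadow falls on the handle. I'll descend and grip.

```bash
python3 -m creep '[{"x":0.1,"y":2,"z":-0.1,"wx":0,"wy":-0.2,"wz":0,"gripper":0.3},{"x":0.15,"y":4.5,"z":-0.1,"wx":0,"wy":-0.2,"wz":0,"gripper":0.3},{"x":0.15,"y":7,"z":-0.1,"wx":0,"wy":-0.2,"wz":0,"gripper":0.3},{"x":0.15,"y":9.3,"z":-0.1,"wx":0,"wy":-0.2,"wz":0,"gripper":0.3},{"x":0.15,"y":10.8,"z":-0.1,"wx":0,"wy":-0.2,"wz":0,"gripper":0.3},{"x":0.15,"y":11.5,"z":-0.1,"wx":0,"wy":-0.2,"wz":0,"gripper":0.3},{"x":0.15,"y":11.5,"z":-0.1,"wx":0,"wy":-0.2,"wz":0,"gripper":0.3}]'
python3 - <<'E'
from h import *
si=capture("side")
crop("side",si,170,80,160,120,5,"s5.png")
E
```

```text
clock: 3.15
eef_pos: [0.5327, 0.205, 0.0363]
ee_rot: [0.701, 0.09, -0.09, -0.701]
contact_force: [-0.1, 0.7, 0.6]
width: 0.0555
```

View pics/s5.png

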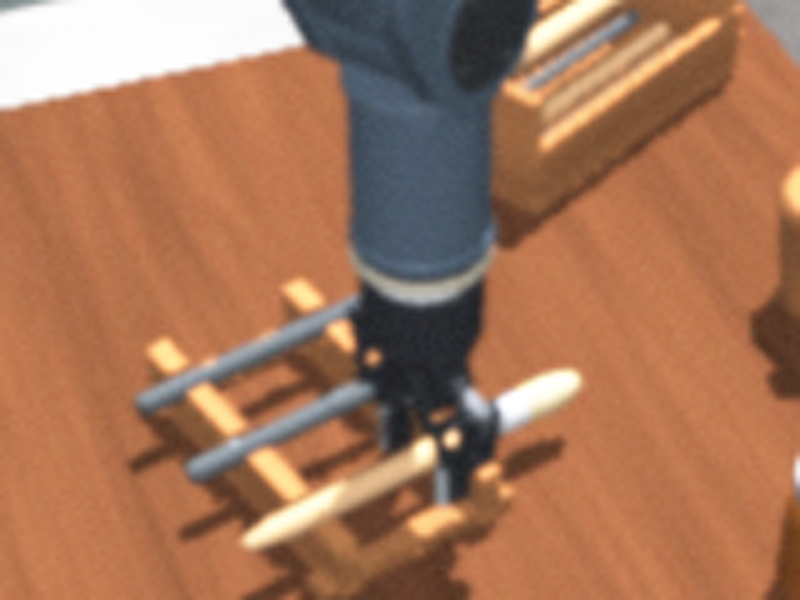

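The fingers stand either side of the handle at (390,420) and (455,460). The brush is undisturbed, with its tip at (575,383). I'll close the gripper, then lift a little.

```bash
python3 -m creep '[{"x":0,"y":0,"z":0,"wx":0,"wy":0,"wz":0,"gripper":-1},{"x":0,"y":0,"z":0,"wx":0,"wy":0,"wz":0,"gripper":-1},{"x":0,"y":0,"z":0,"wx":0,"wy":0,"wz":0,"gripper":-1},{"x":0,"y":0,"z":0,"wx":0,"wy":0,"wz":0,"gripper":-1},{"x":0,"y":0,"z":0,"wx":0,"wy":0,"wz":0,"gripper":-1},{"x":0,"y":0,"z":0,"wx":0,"wy":0,"wz":0,"gripper":-1}]'
```

```text
clock: 3.95
eef_pos: [0.5331, 0.2049, 0.0369]
ee_rot: [-0.701, -0.091, 0.09, 0.701]
contact_force: [-1.4, 0.8, 6.1]
width: 0.0159
```

```bash
python3 -m creep '[{"x":0,"y":-1,"z":0,"wx":0,"wy":0,"wz":0,"gripper":-1},{"x":0,"y":-3,"z":0,"wx":0,"wy":0,"wz":0,"gripper":-1},{"x":0,"y":-6,"z":0,"wx":0,"wy":0,"wz":0,"gripper":-1},{"x":0,"y":-9,"z":0,"wx":0,"wy":0,"wz":0,"gripper":-1},{"x":0,"y":-12,"z":0,"wx":0,"wy":0,"wz":0,"gripper":-1},{"x":0,"y":-15,"z":0,"wx":0,"wy":0,"wz":0,"gripper":-1},{"x":0,"y":-17,"z":0,"wx":0,"wy":0,"wz":0,"gripper":-1},{"x":0,"y":-18,"z":0,"wx":0,"wy":0,"wz":0,"gripper":-1},{"x":0,"y":-18,"z":0,"wx":0,"wy":0,"wz":0,"gripper":-1}]'
python3 - <<'E'
from st import *
s,p,R=st(); print(s["joint_pos"],p,s["width"],s["contact_force"],s["torque"])
t=capture("top"); si=capture("side"); np.save("t6.npy",t); np.save("s6.npy",si)
crop("top",t,90,50,190,140,4,"t6.png"); crop("side",si,150,0,200,150,4,"s6.png")
E
```

```text
clock: 5.08
eef_pos: [0.5329, 0.2048, 0.2167]
ee_rot: [-0.701, -0.091, 0.09, 0.701]
contact_force: [-0.8, -0.9, -0.7]
width: 0.016
[-0.3807921   0.44754437 -0.10088201  1.75719655  0.05409784  0.93876316
  1.32300898] [0.5328825  0.20475971 0.21670265] 0.016032181047669625 [-0.82337192 -0.85508166 -0.71762762] [-0.04182982  0.01213208 -0.05583791]
```

View pics/t6.png

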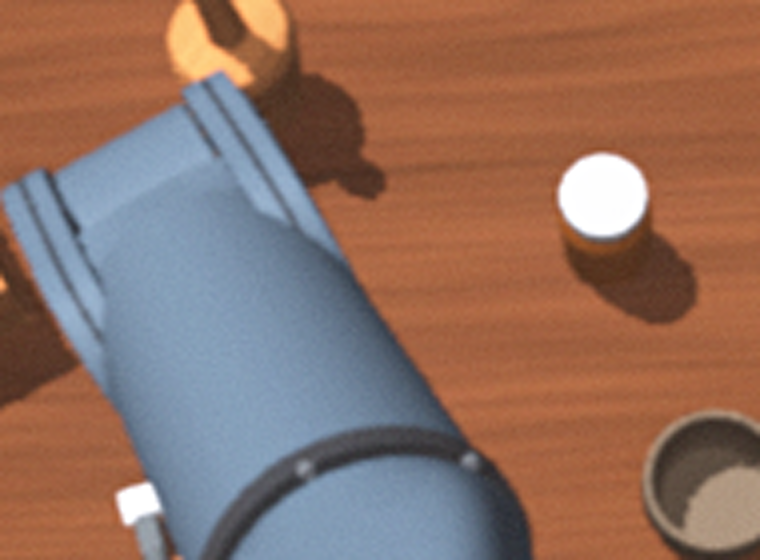

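View pics/s6.png

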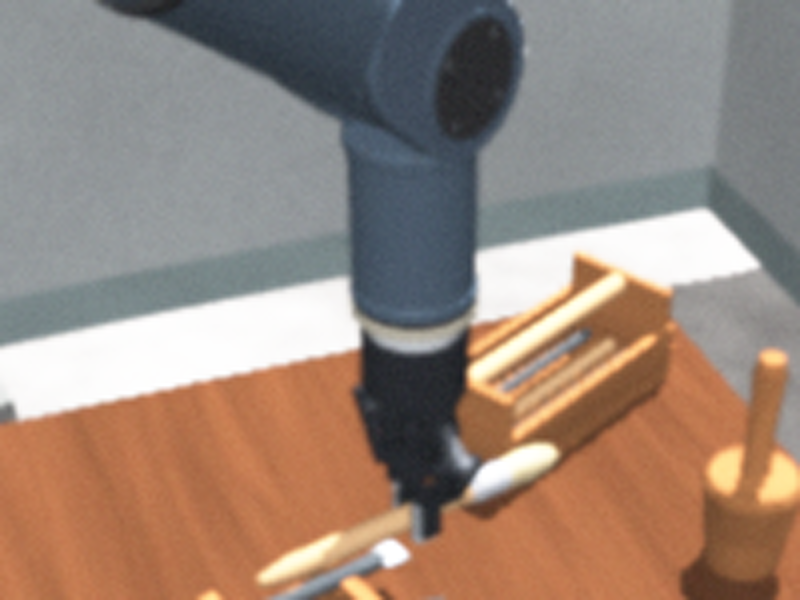

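Run:
```python
from st import *
s,p,R=st()
f=lambda c:(np.array(c)+.5)/4-.5+np.array([150,0])
print("meas tip",f((557,456)),"tail",f((262,577)))
for dz in(.003,.005,.0):
  for dx,n in((.128,"tip"),(-.132,"tail")): print(dz,n,proj("side",p+R@[dx,-dz,0])[0].round(2))
# original predicted in side vs measured offset
```

```text
meas tip [288.875 113.625] tail [215.125 143.875]
0.003 tip [288.51 112.55]
0.003 tail [215.4  144.63]
0.005 tip [288.54 112.02]
0.005 tail [215.34 144.09]
0.0 tip [288.47 113.35]
0.0 tail [215.48 145.45]
```

```bash
cat > plan.py <<'E'
from st import *
T=np.array([.129,-.003,0])
def plan(tip,psi,pitch,n):
    s,p,R=st(); Rt=down(psi,pitch); pt=np.array(tip)-Rt@T
    d,w=rel(pt,Rt,p,R); print("target tcp",pt.round(3),"shift",d,"turn",w)
    for i in range(1,n+1):
        a=.5-.5*np.cos(np.pi*i/n); print(i,(a*d).round(2),(a*w).round(1))
    return pt,Rt
E
python3 -c "
from plan import *
plan([.5545,-.018,.135],-25,45,14)"
```

```text
target tcp [0.47  0.021 0.224] shift [-10.68  -0.84 -16.13] turn [15.6  37.56 43.09]
1 [-0.13 -0.01 -0.2 ] [0.2 0.5 0.5]
2 [-0.53 -0.04 -0.8 ] [0.8 1.9 2.1]
3 [-1.17 -0.09 -1.76] [1.7 4.1 4.7]
4 [-2.01 -0.16 -3.04] [2.9 7.1 8.1]
5 [-3.02 -0.24 -4.57] [ 4.4 10.6 12.2]
6 [-4.15 -0.33 -6.27] [ 6.1 14.6 16.8]
7 [-5.34 -0.42 -8.06] [ 7.8 18.8 21.5]
8 [-6.53 -0.51 -9.86] [ 9.5 23.  26.3]
9 [ -7.66  -0.6  -11.56] [11.2 26.9 30.9]
10 [ -8.67  -0.68 -13.09] [12.7 30.5 35. ]
11 [ -9.51  -0.75 -14.37] [13.9 33.5 38.4]
12 [-10.15  -0.8  -15.33] [14.8 35.7 41. ]
13 [-10.55  -0.83 -15.93] [15.4 37.1 42.5]
14 [-10.68  -0.84 -16.13] [15.6 37.6 43.1]
```

```bash
python3 -m creep '[{"x":-0.5,"y":0,"z":-0.8,"wx":0.8,"wy":1.9,"wz":2.1,"gripper":-1},{"x":-1.2,"y":-0.1,"z":-1.8,"wx":1.7,"wy":4.1,"wz":4.7,"gripper":-1},{"x":-2,"y":-0.2,"z":-3,"wx":2.9,"wy":7.1,"wz":8.1,"gripper":-1},{"x":-3,"y":-0.2,"z":-4.6,"wx":4.4,"wy":10.6,"wz":12.2,"gripper":-1},{"x":-4.2,"y":-0.3,"z":-6.3,"wx":6.1,"wy":14.6,"wz":16.8,"gripper":-1},{"x":-5.3,"y":-0.4,"z":-8.1,"wx":7.8,"wy":18.8,"wz":21.5,"gripper":-1},{"x":-6.5,"y":-0.5,"z":-9.9,"wx":9.5,"wy":23,"wz":26.3,"gripper":-1},{"x":-7.7,"y":-0.6,"z":-11.6,"wx":11.2,"wy":26.9,"wz":30.9,"gripper":-1},{"x":-8.7,"y":-0.7,"z":-13.1,"wx":12.7,"wy":30.5,"wz":35,"gripper":-1},{"x":-9.5,"y":-0.75,"z":-14.4,"wx":13.9,"wy":33.5,"wz":38.4,"gripper":-1},{"x":-10.2,"y":-0.8,"z":-15.3,"wx":14.8,"wy":35.7,"wz":41,"gripper":-1},{"x":-10.55,"y":-0.85,"z":-15.9,"wx":15.4,"wy":37.1,"wz":42.5,"gripper":-1},{"x":-10.7,"y":-0.85,"z":-16.1,"wx":15.6,"wy":37.6,"wz":43.1,"gripper":-1},{"x":-10.7,"y":-0.85,"z":-16.1,"wx":15.6,"wy":37.6,"wz":43.1,"gripper":-1},{"x":-10.7,"y":-0.85,"z":-16.1,"wx":15.6,"wy":37.6,"wz":43.1,"gripper":-1}]'
python3 - <<'E'
from plan import *
s,p,R=st(); print(s["joint_pos"],p,s["width"]); print(R.round(3)); X=p+R@T; print("tip est",X,proj("side",X),proj("top",X))
t=capture("top"); si=capture("side")
crop("top",t,190,90,190,140,4,"t7.png"); crop("side",si,210,90,200,150,4,"s7.png")
E
```

```text
clock: 7.05
eef_pos: [0.4701, 0.0226, 0.2251]
ee_rot: [-0.579, 0.405, 0.123, 0.697]
contact_force: [-1.0, 0.5, -0.6]
width: 0.016
[ 0.03722317  0.71652011  0.0218541   1.51175322 -0.27894937  1.65900403
  1.2796344 ] [0.47012328 0.02259749 0.22508644] 0.01604485716091897
[[ 0.642 -0.64   0.422]
 [-0.298  0.299  0.907]
 [-0.706 -0.708  0.002]]
tip est [ 0.5549143  -0.01671653  0.13612077] [[289.71936279 196.68812198]] [[269.26546991 162.77752912]]
```

View pics/t7.png

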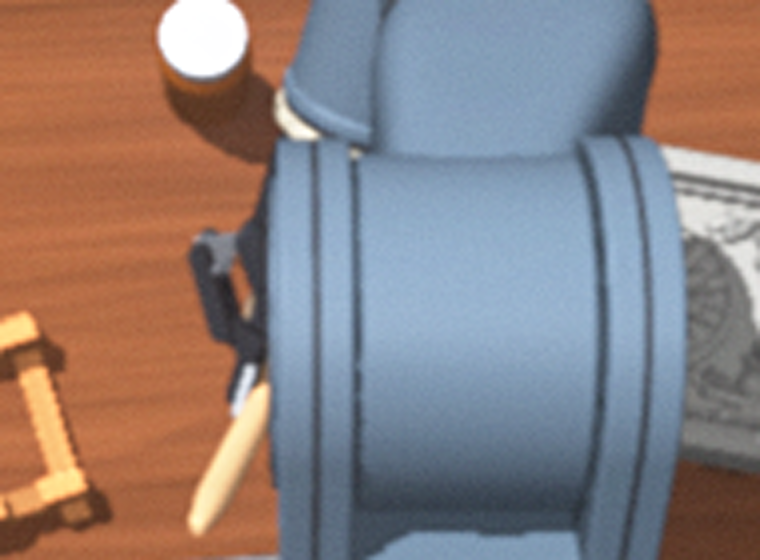

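View pics/s7.png

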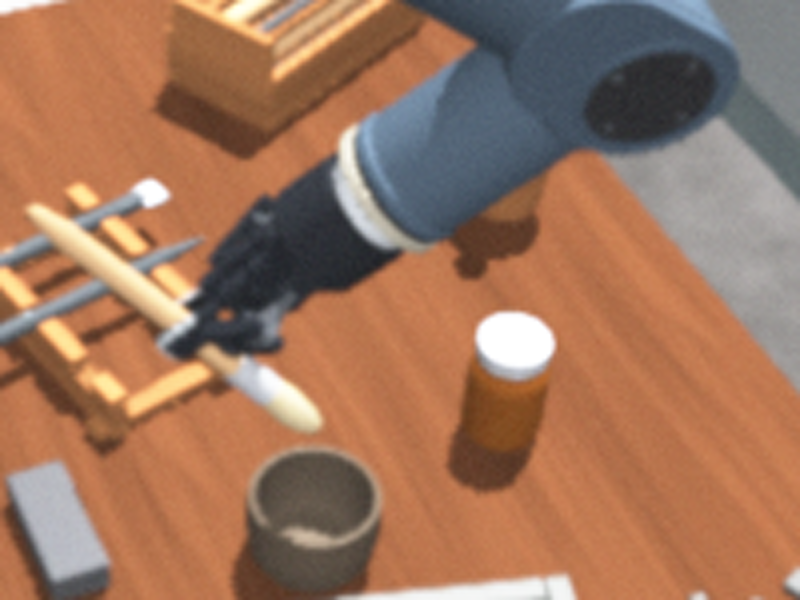

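Side crop shows the bristle tip at (318,428), which is image (289.1,196.6). My prediction was (289.7,196.7), so the tip estimate holds. I'll shift about 1 cm forward to clear the rear rim, then go straight down 9.1 cm.

```bash
python3 -m creep '[{"x":0.4,"y":-0.4,"z":-0.1,"wx":0,"wy":0,"wz":0,"gripper":-1},{"x":0.75,"y":-0.75,"z":-0.2,"wx":0,"wy":0,"wz":0,"gripper":-1},{"x":1.35,"y":-0.15,"z":-0.2,"wx":0,"wy":0,"wz":0,"gripper":-1},{"x":2.25,"y":0.75,"z":-0.2,"wx":0,"wy":0,"wz":0,"gripper":-1},{"x":3.25,"y":1.75,"z":-0.2,"wx":0,"wy":0,"wz":0,"gripper":-1},{"x":4.25,"y":2.75,"z":-0.2,"wx":0,"wy":0,"wz":0,"gripper":-1},{"x":5.25,"y":3.75,"z":-0.2,"wx":0,"wy":0,"wz":0,"gripper":-1},{"x":6.25,"y":4.75,"z":-0.2,"wx":0,"wy":0,"wz":0,"gripper":-1},{"x":6.85,"y":5.35,"z":-0.2,"wx":0,"wy":0,"wz":0,"gripper":-1},{"x":7.2,"y":5.7,"z":-0.2,"wx":0,"wy":0,"wz":0,"gripper":-1},{"x":7.2,"y":5.7,"z":-0.2,"wx":0,"wy":0,"wz":0,"gripper":-1},{"x":7.2,"y":5.7,"z":-0.2,"wx":0,"wy":0,"wz":0,"gripper":-1}]'
python3 - <<'E'
from plan import *
s,p,R=st(); print(s["joint_pos"],p,s["width"]);  X=p+R@T; print("tip est",X,proj("side",X),proj("top",X)); print(R.T@[0,0,1])
t=capture("top"); si=capture("side")
crop("top",t,190,90,190,140,4,"t8.png"); crop("side",si,210,130,160,120,5,"s8.png")
E
```

```text
clock: 8.65
eef_pos: [0.4791, 0.0156, 0.1339]
ee_rot: [-0.579, 0.405, 0.122, 0.697]
contact_force: [0.2, 0.1, -0.8]
width: 0.0158
[ 0.04916451  0.8327543   0.01783734  1.54491604 -0.27292078  1.51646687
  1.32348175] [0.47908545 0.01560616 0.13394511] 0.015775012396936974
tip est [ 0.56377856 -0.02387072  0.0449583 ] [[291.93744534 218.79138798]] [[270.68641425 168.37312585]]
[-0.7062837  -0.70792835  0.00088057]
```

View pics/s8.png

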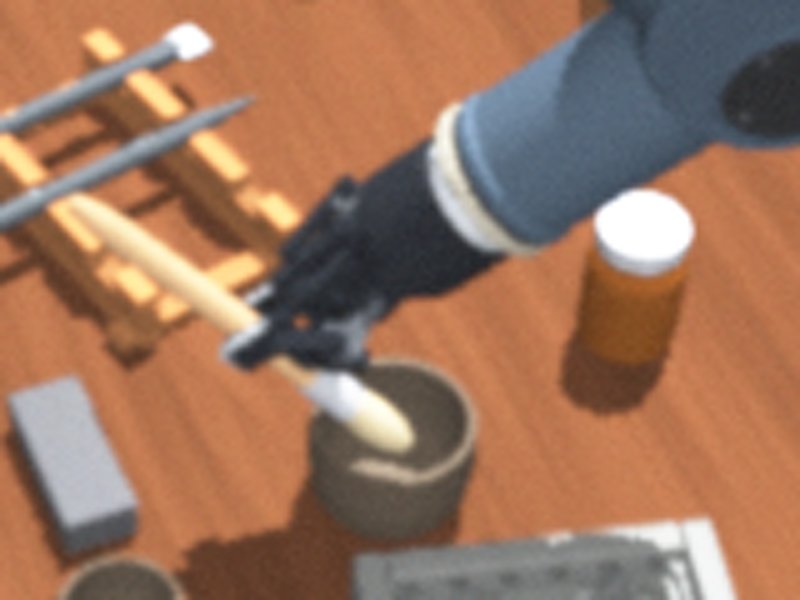

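The bristles are inside the pot: tip at side crop (408,442), about 2 cm below the rim. The pot hasn't moved and there's no contact force. I'll lift straight up.

```bash
python3 -m creep '[{"x":0,"y":0,"z":0,"wx":0,"wy":0,"wz":0,"gripper":-1},{"x":0,"y":0,"z":0,"wx":0,"wy":0,"wz":0,"gripper":-1},{"x":-0.4,"y":-0.4,"z":0,"wx":0,"wy":0,"wz":0,"gripper":-1},{"x":-1.3,"y":-1.3,"z":0,"wx":0,"wy":0,"wz":0,"gripper":-1},{"x":-2.5,"y":-2.5,"z":0,"wx":0,"wy":0,"wz":0,"gripper":-1},{"x":-4,"y":-4,"z":0,"wx":0,"wy":0,"wz":0,"gripper":-1},{"x":-5.5,"y":-5.5,"z":0,"wx":0,"wy":0,"wz":0,"gripper":-1},{"x":-7,"y":-7,"z":0,"wx":0,"wy":0,"wz":0,"gripper":-1},{"x":-8.2,"y":-8.2,"z":0,"wx":0,"wy":0,"wz":0,"gripper":-1},{"x":-9.2,"y":-9.2,"z":0,"wx":0,"wy":0,"wz":0,"gripper":-1},{"x":-9.8,"y":-9.8,"z":0,"wx":0,"wy":0,"wz":0,"gripper":-1},{"x":-9.9,"y":-9.9,"z":0,"wx":0,"wy":0,"wz":0,"gripper":-1},{"x":-9.9,"y":-9.9,"z":0,"wx":0,"wy":0,"wz":0,"gripper":-1}]'
python3 -c "
from plan import *
s,p,R=st();print(p+R@T,s['joint_pos'])
plan([.563,-.2425,.187],-25,0,14)"
```

```text
clock: 10.38
eef_pos: [0.4787, 0.0156, 0.2732]
ee_rot: [-0.579, 0.406, 0.123, 0.697]
contact_force: [-0.1, 0.1, -0.6]
width: 0.0159
[ 0.56325477 -0.02390812  0.18412213] [ 0.04354544  0.68394568  0.02832751  1.43467702 -0.27848369  1.76876565
  1.25866416]
target tcp [ 0.446 -0.188  0.184] shift [ 10.31   2.3  -19.82] turn [-3.0e-02 -3.0e-02 -4.5e+01]
1 [ 0.13  0.03 -0.25] [-0.  -0.  -0.6]
2 [ 0.51  0.11 -0.98] [-0.  -0.  -2.2]
3 [ 1.12  0.25 -2.16] [-0.  -0.  -4.9]
4 [ 1.94  0.43 -3.73] [-0.  -0.  -8.5]
5 [ 2.92  0.65 -5.61] [ -0.   -0.  -12.7]
6 [ 4.01  0.89 -7.7 ] [ -0.   -0.  -17.5]
7 [ 5.15  1.15 -9.91] [ -0.   -0.  -22.5]
8 [  6.3    1.41 -12.12] [ -0.   -0.  -27.5]
9 [  7.39   1.65 -14.21] [ -0.   -0.  -32.3]
10 [  8.37   1.87 -16.09] [ -0.   -0.  -36.5]
11 [  9.19   2.05 -17.66] [ -0.   -0.  -40.1]
12 [  9.8    2.19 -18.84] [ -0.   -0.  -42.8]
13 [ 10.18   2.27 -19.57] [ -0.   -0.  -44.4]
14 [ 10.31   2.3  -19.82] [ -0.  -0. -45.]
```

```bash
python3 -m creep '[{"x":0.5,"y":0.1,"z":-1,"wx":0,"wy":0,"wz":-2.2,"gripper":-1},{"x":1.1,"y":0.25,"z":-2.2,"wx":0,"wy":0,"wz":-4.9,"gripper":-1},{"x":1.9,"y":0.4,"z":-3.7,"wx":0,"wy":0,"wz":-8.5,"gripper":-1},{"x":2.9,"y":0.65,"z":-5.6,"wx":0,"wy":0,"wz":-12.7,"gripper":-1},{"x":4,"y":0.9,"z":-7.7,"wx":0,"wy":0,"wz":-17.5,"gripper":-1},{"x":5.15,"y":1.15,"z":-9.9,"wx":0,"wy":0,"wz":-22.5,"gripper":-1},{"x":6.3,"y":1.4,"z":-12.1,"wx":0,"wy":0,"wz":-27.5,"gripper":-1},{"x":7.4,"y":1.65,"z":-14.2,"wx":0,"wy":0,"wz":-32.3,"gripper":-1},{"x":8.4,"y":1.85,"z":-16.1,"wx":0,"wy":0,"wz":-36.5,"gripper":-1},{"x":9.2,"y":2.05,"z":-17.7,"wx":0,"wy":0,"wz":-40.1,"gripper":-1},{"x":9.8,"y":2.2,"z":-18.8,"wx":0,"wy":0,"wz":-42.8,"gripper":-1},{"x":10.2,"y":2.25,"z":-19.6,"wx":0,"wy":0,"wz":-44.4,"gripper":-1},{"x":10.3,"y":2.3,"z":-19.8,"wx":0,"wy":0,"wz":-45,"gripper":-1},{"x":10.3,"y":2.3,"z":-19.8,"wx":0,"wy":0,"wz":-45,"gripper":-1},{"x":10.3,"y":2.3,"z":-19.8,"wx":0,"wy":0,"wz":-45,"gripper":-1},{"x":10.3,"y":2.3,"z":-19.8,"wx":0,"wy":0,"wz":-45,"gripper":-1}]'
python3 - <<'E'
from plan import *
s,p,R=st(); print(s["joint_pos"],p,s["width"]); print(R.round(3)); X=p+R@T; print("tip est",X,proj("side",X),proj("top",X)); Y=p+R@[-.131,-.003,0];print("tail",proj("side",Y),proj("top",Y))
t=capture("top"); si=capture("side"); np.save("t9.npy",t); np.save("s9.npy",si)
crop("top",t,260,90,190,140,4,"t9.png"); crop("side",si,210,150,190,140,4,"s9.png")
E
```

```text
clock: 12.38
eef_pos: [0.4466, -0.1875, 0.1844]
ee_rot: [-0.69, 0.153, -0.153, 0.691]
contact_force: [0.1, -0.3, -0.9]
width: 0.0161
[ 0.21242171  0.37186029  0.12106503  2.01347409 -0.06476419  0.75923854
  1.5065681 ] [ 0.44660619 -0.18747413  0.18440167] 0.016093446878025407
[[ 0.906  0.001  0.423]
 [-0.423  0.     0.906]
 [ 0.    -1.     0.001]]
tip est [ 0.56350867 -0.24201258  0.18746223] [[332.01647575 247.04182981]] [[363.94154929 148.68557822]]
tail [[222.02081327 240.65487488]] [[326.72287821 250.56098928]]
```

View pics/t9.png

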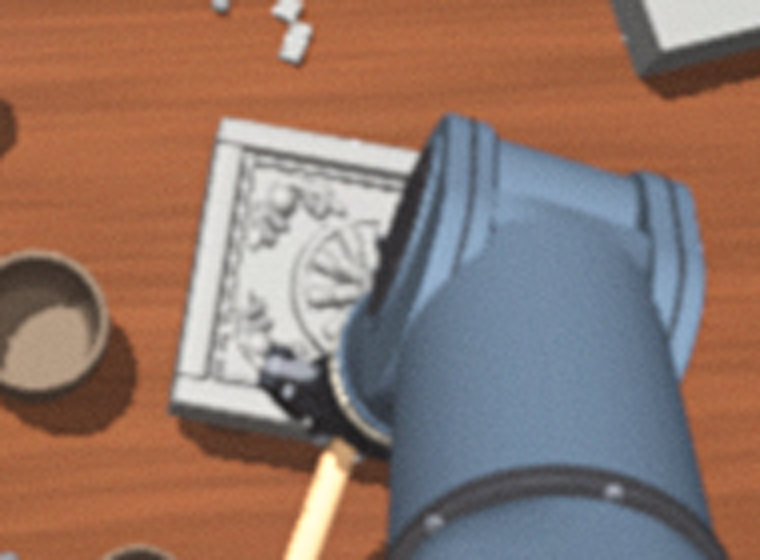

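View pics/s9.png

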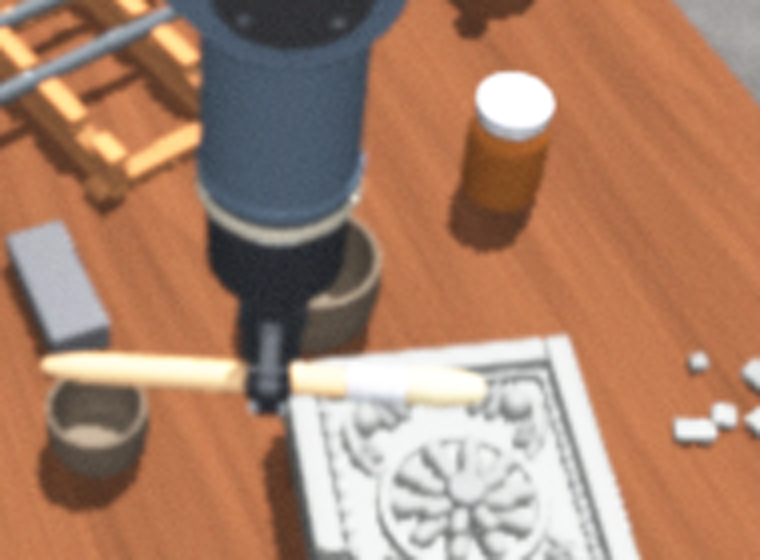

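Run:
```python
from plan import *
g=lambda c:(np.array(c)+.5)/4-.5+np.array([210,150])
for z in(.184,.187,.19): print(onplane("side",g((486,386)),z),onplane("side",g((43,365)),z))
s=read_state(); print(s["qd"].round(4),s["contact_force"],s["clock"])
# pot displacement: compare top images, side bystanders
t0=np.load("t0.npy").astype(int);t9=np.load("t9.npy").astype(int);s0=np.load("s0.npy").astype(int);s9=np.load("s9.npy").astype(int)
d=lambda a,b,r:np.abs(a-b)[r].mean()
print("pot left half top",d(t0,t9,np.s_[150:192,248:272]),"jar side",d(s0,s9,np.s_[165:205,322:352]),"stone",d(s0,s9,np.s_[203:240,208:240]),"chisels",d(s0,s9,np.s_[130:180,195:255]))
```

```text
[ 0.56428621 -0.23677531] [ 0.32455173 -0.12887369]
[ 0.56295151 -0.23859254] [ 0.32409199 -0.13108471]
[ 0.56161682 -0.24040976] [ 0.32363224 -0.13329574]
[ 0.0018 -0.0007 -0.0003  0.0003  0.0014 -0.0027  0.0016] [-0.81581255  0.01166923 -1.12764397] 12.475
pot left half top 2.634259259259259 jar side 2.464722222222222 stone 7.504786036036036 chisels 13.455333333333334
```

```bash
python3 -m creep '[{"x":0.1,"y":0,"z":-0.2,"wx":0,"wy":0,"wz":0,"gripper":-1},{"x":0.2,"y":0,"z":-0.4,"wx":0,"wy":0,"wz":0,"gripper":-1},{"x":0.2,"y":0,"z":-0.4,"wx":0,"wy":0,"wz":0,"gripper":-1},{"x":0.2,"y":0,"z":-0.4,"wx":0,"wy":0,"wz":0,"gripper":-1},{"x":0.2,"y":0,"z":-0.4,"wx":0,"wy":0,"wz":0,"gripper":-1},{"x":0.2,"y":0,"z":-0.4,"wx":0,"wy":0,"wz":0,"gripper":-1}]'
python3 - <<'E'
from plan import *
s,p,R=st(); print("tip",p+R@T,s["qd"].round(4))
t=capture("top"); si=capture("side")
cv2.imwrite("pics/fin.png",np.vstack([cv2.resize(x[:,:,::-1],(400,300)) for x in(t,si)])); crop("side",si,190,120,200,150,4,"s10.png"); crop("top",t,110,130,190,125,4,"t10.png")
E
```

```text
clock: 13.22
eef_pos: [0.4464, -0.1921, 0.1844]
ee_rot: [-0.69, 0.153, -0.153, 0.69]
contact_force: [0.0, -1.2, -0.1]
width: 0.0161
tip [ 0.56332523 -0.24671783  0.18749123] [ 0.0001  0.0006 -0.0004  0.0003  0.001  -0.0003 -0.0001]
```

View pics/s10.png

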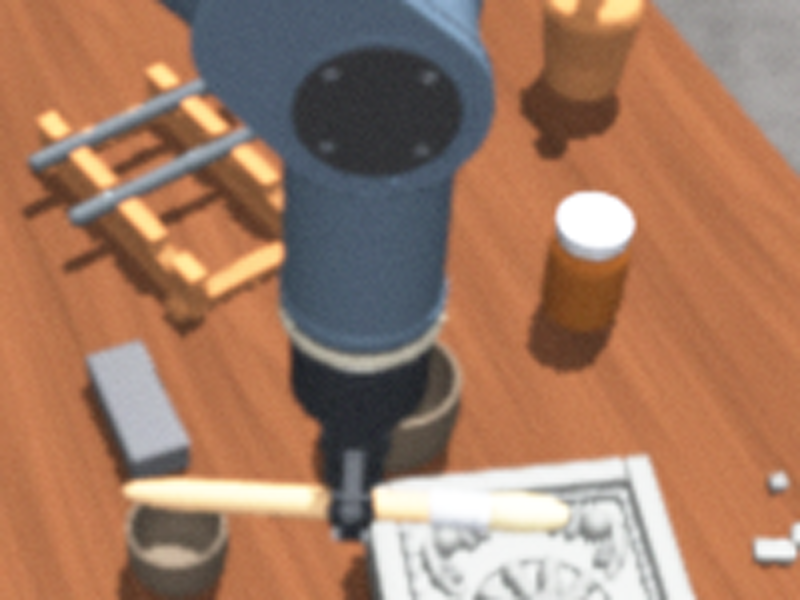

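View pics/t10.png

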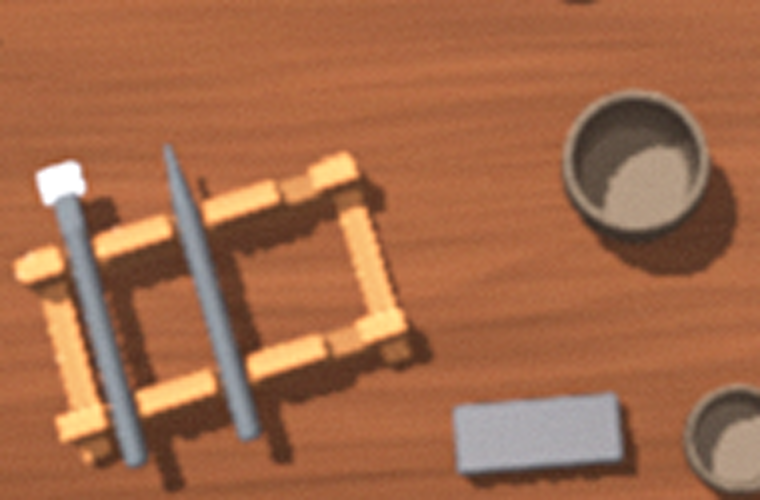

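Everything else is exactly where it was: chisels, stone, pot at (636,163) in the top crop, and the jar. The brush is level and still in the gripper, with its tip at side crop (568,513). I'm handing in.

```bash
python3 -c "
from bench import *
print(close_job()); print(read_state()['clock'])"
```

```text
the job is handed in; nothing more can be done
None
the job is handed in; nothing more can be done
```

The brush was dipped in the middle-sized pot and is now held in the air over the flower. The job is handed in, and no verdict was reported.

- **Dip:** I gripped the handle near its balance point and lowered the tip at a 45° slant to about 2 cm below the rim. I then lifted it straight out, with no contact force showing while it was in the pot.
- **Final hold:** The arm's own position puts the tip at (0.563, -0.247, 0.187). That is within about 5 mm of the flower centre and about 10 cm above it. The brush is level to about half a degree, still gripped at 16 mm opening, with the arm at rest at about 13.3 s.
- **Bystanders:** The final pictures show the pot, chisels, rubbing stone and jar where they started.
- **Disagreements:**
  - The two cameras differed by about 4 mm sideways on the flower and pot. At the end only the side camera could see the tip, and it differed from the arm's figure by about 3 mm, so I split the difference.
  - Heights found from the two views also came out about 5 mm off the stated ones (rim and flower lower, brush higher). I worked to the stated heights.
- **Refused call:** The first move call was rejected because its rows left out some keys. It moved nothing.

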